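Hook the long shelf bracket into the slotted upright and press it home

TASK

Fit the long bracket to the slotted upright on the counter: put its hook through the slot with the bracket level, then press the bracket down until it snaps past the spring catch and sits fully home, and let go. Leave the short bracket where it is, and do not knock over or shift the salt shaker.

Things in the scene. Friction and masses are not known exactly. Their poses are not given: they have to be found in the camera images.
- long_bracket: Longer steel bracket, 0.22 kg, standing level on the counter. Origin: underside, mid rear face of heel plate (56 wide, 60 high); +x out of the rear, z up. Arm 20 wide, 40 high, bare from x -42 to -178; front stop 60 wide, 48 high, to x -190. Press pad 40 wide, x -42 to 0, top z 60. Hook 24 wide: tang z 46-52, lip at its end down to z 18, out to x 20; gap heel to lip 7.5 at tang, 13.5 at tip (mm)
- short_bracket: The shorter steel bracket, 110 mm from heel plate to front end instead of 190 mm, otherwise of the same shape, origin and axes. Not needed: it stays where it stands.
- upright: Slotted upright: grey metal channel 100 mm wide, 60 mm deep, 216 mm high, on a screwed-down foot plate 140 mm wide, 10 mm thick; fixed. Origin: on the counter under the middle of its front face; +x points into the upright (the way the hook goes in), z up, y across. Home, the bracket's axes match these (front end sags 2 to 3 deg), heel against the face, origin 100 mm above this origin.
- slot (a point): Middle of the slot's sill, on the front face 146 mm up. Slot 46 mm wide, 54 mm high, wall 6 mm, hollow behind. The hook goes in with the bracket's origin 128 to 148 mm up (best 138) until the heel meets the face. Lowered, the lip drops behind the wall onto a spring roller: left there, origin 111 mm up, front sagging 7 deg, not locked. 7 to 18 N down on the press pad drives it home, tang on sill.
- salt: Salt shaker of clear glass with a grey cap, 44 mm across, 90 mm high, loose on the counter to the left of the upright and a little behind its face. Origin: centre of its underside.

How it is judged:
On the way:
1. the long bracket's hook has gone through the slot, above the sill (x of long_bracket in the frame of upright above -0.012 m and z of long_bracket in the frame of upright between 0.112 and 0.16 m and y of long_bracket in the frame of upright between -0.016 and 0.016 m), for 0.05 s.
At the end, for the whole second after the job is handed in: Long bracket released and at rest, locked in the slot: origin 92-105 mm up, 12 mm before to 6 mm behind the upright's face, within 16 mm of its middle, aligned and level within 10 deg; short bracket and salt shaker within 30 mm of their starts, shaker upright (z of long_bracket in the frame of upright between 0.092 and 0.105 m and x of long_bracket in the frame of upright between -0.012 and 0.006 m and y of long_bracket in the frame of upright between -0.016 and 0.016 m and angle between the x axis of long_bracket and the x axis of upright, either way round below 0.18 rad and angle between long_bracket's own z axis and vertical below 0.18 rad and linear speed of long_bracket below 0.02 m/s and distance of each of short_bracket, salt from where it was at the start of the episode below 0.03 m and angle between salt's own z axis and vertical below 0.3 rad); the robot touches nothing.
It fails at once if the short bracket is moved more than 30 mm (distance of short_bracket from where it was at the start of the episode above 0.03 m).
It fails at once if the salt shaker is shifted more than 30 mm or knocked over (distance of salt from where it was at the start of the episode above 0.03 m or angle between salt's own z axis and vertical above 0.5 rad).
It also fails if it takes over 56 s, if anything falls off the work surface, if the arm or the gripper's body presses on something with over 40 N, if the wrist force passes 120 N, or if a joint passes its speed limit or range.

ROBOT

A 7-joint arm with a two-finger parallel gripper is mounted at the origin on a cart in front of the work surface, level with it; the furniture and walls round the work are solid. World frame = base frame: x ahead of the robot, y to its left, z up, the work surface at z = 0. Lengths are in m, angles in rad, forces in N, time in s.
With the tool pointing down it reaches from about 0.35 to 0.9 m from the base axis. Payload 7.2 kg.
Tool frame: the origin (TCP) lies at the very end of the fingers, on their centre line; the grasp point (between the pads) lies 19 mm behind it (env.hold_point_z is the distance from the TCP to the grasp point, in m); z points along the fingers, y is the line along which they close (so a half turn about z gives the same grasp; the last joint's range is limited). The gripper opens to 85 mm and grips with 20 to 120 N. Pads are 22 mm wide; open, the fingers measure 114 mm over their backs; the gripper's body (76 mm by 85 mm) begins 54 mm behind the grasp point. The pads swing forward as they close: fully open they stand 13 mm farther back than shut.
Start: joints at [1.077, 0.411, -0.013, 1.596, 0.006, 1.134, -0.082], TCP at [0.258, -0.569, 0.231] pointing down, gripper open.
Joint ranges: [-2.95, 2.95], [-0.29, 1.99], [-1.47, 1.44], [0.14, 2.54], [-1.03, 4.17], [0.13, 1.85], [-2.86, 2.86]. Speed limits (rad/s): [2.39, 2.39, 3.01, 3.01, 3.14, 3.14, 3.14].

INTERFACE

Orientations are given as a rotation vector (axis times angle).
In Python, from plant import env gives the robot as it stands. The module is installed in compiled form; this text tells all that it offers.
- The arm moves only by the shell command python3 -m creep 'ROWS' [FORCE]. ROWS is a JSON object of lists of equal length, an entry for each row: "xyz": the shift along the tool's x, y, z in m, a list of three; "rot": the turn, a rotation vector about the tool's x, y, z in degrees, a list of three; "gripper": the finger opening in m, from 0 to 0.0854. A call has 1 to 20 rows; each row shifts and turns the commanded pose from where the row before left it, along the tool's axes as they then stand; what a row does not reach is not made up. A row lasts 1/12 s, in which the tool goes at most 41.7 mm and 7.16 degrees, less where a joint would pass 70% of its speed; a pose out of reach is approached as far as the arm can. A call with a gripper value outside its range is refused whole. The fingers move at their own pace and stop on an object; FORCE is the grip in N (left out, the last holds). Time passes only in rows, so rows that do not move let the fingers close. It gives the time, the measured TCP pose, the force, the opening and the grip force at its end, in the units of the state.
- env.sense(): the state, without advancing time (a new reading comes with each control period).
- env.snapshot(name): name is "scene" or "top"; returns the picture (400x640x3 uint8, red, green, blue); there is no depth.
- env.calibration(name): a dict with "fx", "fy", "cx", "cy" (pixels), "R" (3x3) and "t" (3): a world point X has camera coordinates R X + t. Camera axes: x right, y down, z forward; pixel columns grow to the right and rows downward; lengths in m; the calibration is good to about 2 mm. A picture is of the moment at which its call begins. calibration takes no time and is no camera call.
- env.finish_job(): hands the job in; it is judged then, once.
Trained networks look in the newest picture that a camera, given by its name, has taken for a name from the list of things; names that differ only in an ending like _2 or _b are one class to them, and where a whole thing is asked for, a point or a joint stands for the part that bears it (a point fixed in the world has none). Each returns a list of dicts, best first, with "conf" (0 to 1); they miss things now and then, are a little off and sometimes report something else, mostly with a low value. They report only what shows in the picture. A call takes as long as a camera call.
- env.look_for(label, camera): "pixel" ([column, row] in pixels, amid what is visible of it).
- env.silhouettes(label, camera): "pixels" (400x640 bool, what is visible of it) and "pixel" ([column, row] in pixels, amid what is visible of it).
The state is a dict: "t": time; "qpos": joint angles; "dq": joint speeds; "tau": joint torques, N m; "ee_pos": TCP position; "eef_rot": TCP orientation; "contact_force": force on the tool from outside, world axes, zero at the start; "ft_torque": the same for the moment, N m; "finger_gap": finger opening in m; "grasp_force": force on a finger pad.
Only numpy, scipy, OpenCV 4.12 (cv2) and the standard library are available. Lean on these libraries where they do the work, as an engineer would, in place of code of your own. Each camera call takes 0.05 s, during which the arm holds its last target. There are 200 camera calls.

## Working session

There is one attempt and no reset: what is moved stays moved. The work goes in short steps, Python scripts to look and compute and a shell command to move; the robot and the scene stay as the last step left them, time stands still between calls to the robot, and variables do not carry over. Pictures are saved under pics/ and viewed, at most 10 in all, crops included, and the job is handed in when it is done.

```bash
mkdir -p pics; cat > h.py <<'E'
import numpy as np, cv2
from plant import env
def ray(cam,px,z):
    c=env.calibration(cam);R=np.array(c["R"]);t=np.array(c["t"])
    d=R.T@np.array([(px[0]-c["cx"])/c["fx"],(px[1]-c["cy"])/c["fy"],1]);o=-R.T@t
    return o+d*(z-o[2])/d[2]
def proj(cam,X):
    c=env.calibration(cam);p=np.array(c["R"])@np.array(X)+np.array(c["t"])
    return [c["fx"]*p[0]/p[2]+c["cx"],c["fy"]*p[1]/p[2]+c["cy"]]
def save(cam,n):
    im=env.snapshot(cam);cv2.imwrite(f"pics/{n}.png",im[:,:,::-1]);return im
E
python3 - <<'E'
from h import *
np.set_printoptions(precision=4,suppress=True)
for c in("scene","top"):
    save(c,c+"0"); k=env.calibration(c); R=np.array(k["R"]);print(c,k["fx"],-R.T@np.array(k["t"]),R[2])
    for l in("long_bracket","short_bracket","upright","slot","salt"):
        print(l,[(np.round(d["pixel"]),round(d["conf"],2)) for d in env.look_for(l,c)])
print(env.sense())
E
```

```text
scene 404.766887278057 [0.2012 0.8825 0.6486] [ 0.3836 -0.7843 -0.4875]
long_bracket [(array([386., 185.]), 0.7)]
short_bracket [(array([318., 291.]), 0.79)]
upright [(array([310., 203.]), 0.78)]
slot [(array([306., 200.]), 0.58)]
salt [(array([249., 246.]), 0.62)]
top 505.4984315761598 [0.467  0.0061 1.3083] [ 0.1229 -0.0046 -0.9924]
long_bracket [(array([415., 249.]), 0.8)]
short_bracket [(array([202., 252.]), 0.6), (array([412., 248.]), 0.51)]
upright []
slot [(array([295., 192.]), 0.85), (array([220., 168.]), 0.71)]
salt [(array([290., 193.]), 0.42)]
{'t': 0.6, 'qpos': array([ 1.0768,  0.4111, -0.0127,  1.5962,  0.0056,  1.1343, -0.0822]), 'dq': array([-0.0015, -0.0002,  0.0021, -0.0024, -0.001 ,  0.0002,  0.0008]), 'tau': array([ -0.0006, -60.0091,   0.6807, -29.962 ,   0.0139,   0.002 ,
        -0.    ]), 'ee_pos': array([ 0.2582, -0.5692,  0.2313]), 'eef_rot': array([3.0706, 0.6638, 0.0001]), 'contact_force': array([ 0.4747, -0.1478, -0.0615]), 'ft_torque': array([-0.0269, -0.0124, -0.022 ]), 'grasp_force': 0.0, 'finger_gap': 0.08562506655103755}
```

```bash
python3 -c "
import cv2,numpy as np
a=cv2.imread('pics/scene0.png');b=cv2.imread('pics/top0.png');cv2.imwrite('pics/both0.png',cv2.resize(np.vstack([a,b]),(480,600)))"
```

```text
(no output)
```

View pics/top0.png

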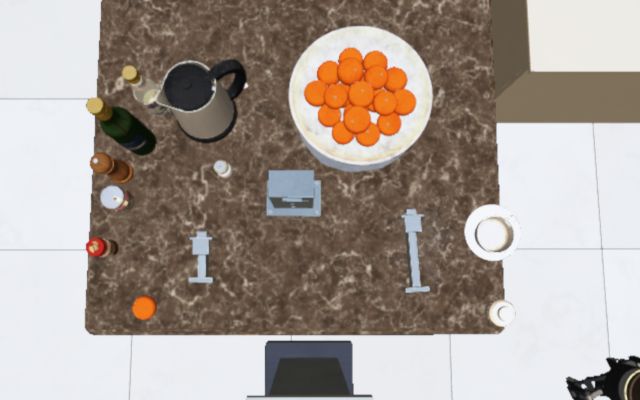

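View pics/scene0.png

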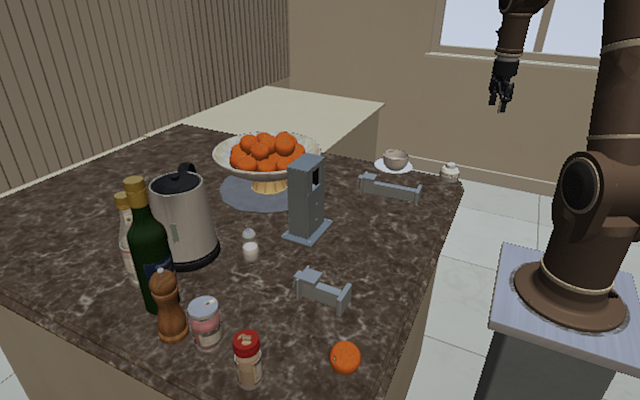

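The top view shows the long bracket at (415,250) with its hook pointing +x, the short one at (202,257), the upright at (292,193) with its slot facing the robot, and the salt shaker at (222,168). The scene view agrees: the upright is at (310,200) and the long bracket at (390,187).

```bash
python3 - <<'E'
from h import *
np.set_printoptions(precision=4,suppress=True)
im=save("top","t1")
m=env.silhouettes("long_bracket","top"); 
for d in m: print(d["conf"],d["pixel"],d["pixels"].sum())
for l in ("upright","slot","salt"):
    print(l,[(d["conf"],d["pixel"],d["pixels"].sum()) for d in env.silhouettes(l,"top")], [(d["conf"],d["pixel"],d["pixels"].sum()) for d in []])
a=cv2.resize(im[150:230,200:340],None,fx=4,fy=4,interpolation=cv2.INTER_CUBIC)
b=cv2.resize(im[200:300,380:460],None,fx=3.2,fy=3.2,interpolation=cv2.INTER_CUBIC)[:320]
env.snapshot("scene") 
s=np.zeros((250,820,3),np.uint8)
cv2.imwrite("pics/crop1.png",np.hstack([a[:320,:540],b])[:,:,::-1])
E
```

```text
0.58 [412.7, 245.1] 1145
upright [(0.56, [289.9, 191.7], np.int64(2363))] []
slot [(0.68, [295.7, 192.9], np.int64(2345))] []
salt [(0.56, [222.2, 167.7], np.int64(242))] []
```

View pics/crop1.png

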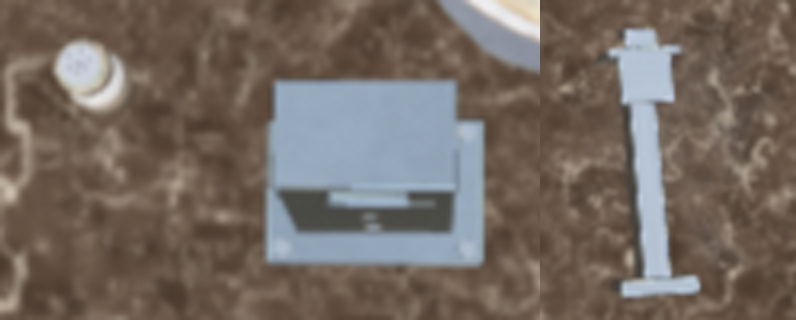

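The crop shows clear corners for the upright's top and foot (yaw near 0). The bracket's pad, hook and stop are also clear, and it is turned slightly. I'll fit both poses to these corners.

```bash
cat >> h.py <<'E'
from scipy.optimize import least_squares
def fit(cam,obj,px,x0):
    def P(p):
        c,s=np.cos(p[2]),np.sin(p[2]);return [proj(cam,[p[0]+c*x-s*y,p[1]+s*x+c*y,z]) for x,y,z in obj]
    r=least_squares(lambda p:(np.array(P(p))-px).ravel(),x0,loss="soft_l1");return r.x,r.fun.reshape(-1,2)
E
python3 - <<'E'
from h import *
np.set_printoptions(precision=4,suppress=True)
f=lambda u,v,s,ox,oy:(ox+(u+.5)/s-.5,oy+(v+.5)/s-.5)
A=lambda u,v:f(u,v,4,200,150)
B=lambda u,v:f(u-540,v,3.2,380,200)
# upright: y left = +
obj=[(0,.05,.216),(0,-.05,.216),(.06,.05,.216),(.06,-.05,.216)]
px=[A(275,188),A(457,188),A(275,82),A(457,82)]
print(fit("top",obj,px,[.6,.06,0]))
g=[ray("top",A(266,265),.01),ray("top",A(484,265),.01),ray("top",A(484,122),.01)];print(np.array(g))
obj=[(-.19,.03,.048),(-.19,-.03,.048),(-.178,-.03,.048),(-.178,.03,.048),(-.042,.02,.06),(-.042,-.02,.06),(0,.028,.06),(0,-.028,.06),(.02,.012,.052),(.02,-.012,.052)]
px=[B(622,297),B(699,290),B(696,276),B(621,282),B(622,103),B(674,101),B(608,50),B(681,47),B(628,31),B(655,30)]
print(fit("top",obj,px,[.55,-.25,0]))
print(ray("top",(222-1.5,166.5),.09))
E
```

```text
(array([0.6222, 0.0405, 0.0012]), array([[-0.2061,  0.2989],
       [ 0.1342,  0.2462],
       [ 0.0169, -0.2571],
       [ 0.0528, -0.2979]]))
[[ 0.602   0.1113  0.01  ]
 [ 0.602  -0.0294  0.01  ]
 [ 0.6956 -0.0297  0.01  ]]
(array([ 0.5993, -0.2559,  0.0515]), array([[-0.1878,  0.1715],
       [ 0.0225,  1.0701],
       [ 0.5654,  0.5222],
       [-0.2416, -0.0681],
       [ 0.2751,  0.2808],
       [ 0.1279,  0.0719],
       [ 0.1678,  0.1486],
       [-0.1925, -0.0684],
       [-0.901 , -1.8379],
       [ 0.2052, -2.0145]]))
[0.7153 0.2177 0.09  ]
```

```bash
python3 -m creep '{"xyz":[[0,0,0],[0,0,0],[0,0,0],[0.025,-0.0295,0],[0.025,-0.0295,0],[0.025,-0.0295,0],[0.025,-0.0295,0],[0.025,-0.0295,0],[0.025,-0.0295,0],[0.025,-0.0295,0],[0.025,-0.0295,0],[0.025,-0.0295,0],[0.025,-0.0295,0],[0.007,0,0],[0,0,0],[0,0,0]],"rot":[[0,0,7.15],[0,0,7.15],[0,0,7.15],[0,0,0],[0,0,0],[0,0,0],[0,0,0],[0,0,0],[0,0,0],[0,0,0],[0,0,0],[0,0,0],[0,0,0],[0,0,0],[0,0,0],[0,0,0]],"gripper":[0.085,0.085,0.085,0.085,0.085,0.085,0.085,0.085,0.085,0.085,0.085,0.085,0.085,0.085,0.085,0.085]}'
cat >> h.py <<'E'
from scipy.spatial.transform import Rotation as Ro
def need(x,y,z,yaw,pitch=0):
    "tool-axis shift and turn (deg) to reach TCP xyz with tool down, tool x at yaw"
    s=env.sense();R=Ro.from_rotvec(s["eef_rot"])
    T=Ro.from_euler("z",yaw)*Ro.from_euler("x",np.pi)
    print("t",round(s["t"],2),"pos",np.round(s["ee_pos"],4),"F",np.round(s["contact_force"],1),"gap",round(s["finger_gap"],4),"grip",s["grasp_force"])
    print("shift",np.round(R.inv().apply(np.array([x,y,z])-s["ee_pos"]),4),"rot",np.round(np.degrees((R.inv()*T).as_rotvec()),2))
E
python3 -c "
from h import *
need(.499,-.261,.01,.0515)"
```

```text
t: 2.23
ee_pos: [0.4996, -0.2615, 0.2312]
eef_rot: [3.14, 0.082, -0.001]
contact_force: [-0.1, -0.2, 0.4]
finger_gap: 0.085
grasp_force: 0.0
t 2.23 pos [ 0.4996 -0.2615  0.2312] F [-0.1 -0.2  0.4] gap 0.085 grip 0.0
shift [-0.0005 -0.0006  0.2212] rot [0.02 0.03 0.04]
```

```bash
python3 -m creep '{"xyz":[[0,0,0.035],[0,0,0.035],[0,0,0.035],[0,0,0.035],[0,0,0.035],[0,0,0.025],[0,0,0.014],[0,0,0.005],[0,0,0],[0,0,0],[0,0,0],[0,0,0],[0,0,0],[0,0,0],[0,0,0],[0,0,0],[0,0,0],[0,0,0]],"rot":[[0,0,0],[0,0,0],[0,0,0],[0,0,0],[0,0,0],[0,0,0],[0,0,0],[0,0,0],[0,0,0],[0,0,0],[0,0,0],[0,0,0],[0,0,0],[0,0,0],[0,0,0],[0,0,0],[0,0,0],[0,0,0]],"gripper":[0.085,0.085,0.085,0.085,0.085,0.085,0.085,0.085,0.085,0.01,0.01,0.01,0.01,0.01,0.01,0.01,0.01,0.01]}' 80
```

```text
t: 3.73
ee_pos: [0.5002, -0.2616, 0.0132]
eef_rot: [3.14, 0.081, 0.002]
contact_force: [-1.8, 1.0, 6.4]
finger_gap: 0.0187
grasp_force: 79.4
```

```bash
python3 -m creep '{"xyz":[[0,0,-0.015],[0,0,-0.03],[0,0,-0.03],[0,0,-0.03],[0,0,-0.025],[-0.02,0,-0.008],[-0.02,0,0],[0,-0.015,0],[0,-0.03,0],[0,-0.03,0],[0,-0.03,0],[0,-0.03,0],[0,-0.03,0],[0,-0.03,0],[0,-0.03,0],[0,-0.03,0],[0,-0.03,0],[0,-0.015,0],[0,0,0],[0,0,0]],"rot":[[0,0,0],[0,0,0],[0,0,0],[0,0,0],[0,0,0],[0,0,1.5],[0,0,1.45],[0,0,0],[0,0,0],[0,0,0],[0,0,0],[0,0,0],[0,0,0],[0,0,0],[0,0,0],[0,0,0],[0,0,0],[0,0,0],[0,0,0],[0,0,0]],"gripper":[0.01,0.01,0.01,0.01,0.01,0.01,0.01,0.01,0.01,0.01,0.01,0.01,0.01,0.01,0.01,0.01,0.01,0.01,0.01,0.01]}'
python3 - <<'E'
from h import *
need(.461,.0408,.1512,0)
t=save("top","t2");s=save("scene","s2")
b=proj("top",[.461,.0408,.17]);print(b,proj("scene",[.55,.04,.15]))
a=cv2.resize(t[165:305,240:345],None,fx=4,fy=4,interpolation=cv2.INTER_CUBIC)[:,:400]
c=cv2.resize(s[130:270,270:370],None,fx=4,fy=4,interpolation=cv2.INTER_CUBIC)
cv2.imwrite("pics/crop2.png",np.hstack([a,c])[:,:,::-1])
E
```

```text
t: 5.4
ee_pos: [0.4593, 0.0378, 0.1502]
eef_rot: [3.141, 0.004, -0.001]
contact_force: [0.1, -0.9, -3.0]
finger_gap: 0.0187
grasp_force: 78.5
t 5.4 pos [0.4593 0.0378 0.1502] F [ 0.1 -0.9 -3. ] gap 0.0187 grip 78.48960757255554
shift [ 0.0017 -0.003  -0.001 ] rot [0.01 0.02 0.14]
[np.float64(291.33499260039935), np.float64(271.2659551440528)] [np.float64(342.0860196189914), np.float64(191.87543013890473)]
```

View pics/crop2.png

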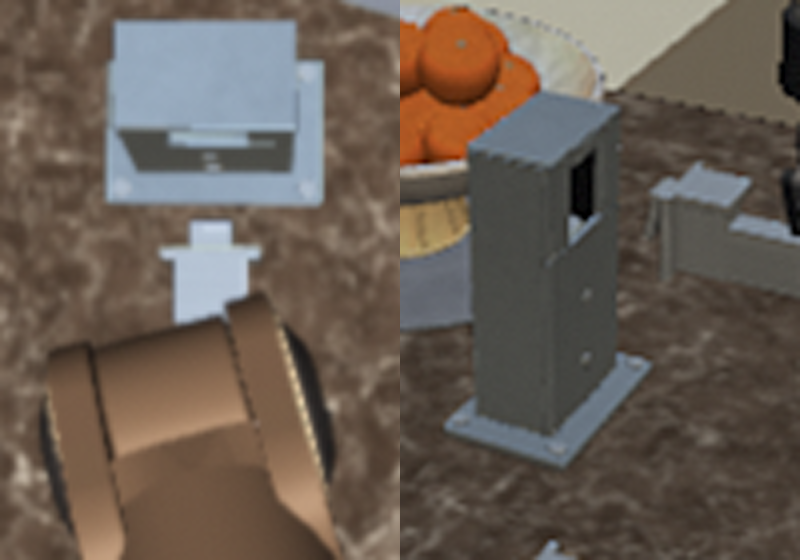

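The bracket hangs level and square in front of the slot. In the crop the hook spans columns 190–232 at row 221, and the heel spans 159–261 at row 250.

```bash
python3 - <<'E'
from h import *
A=lambda u,v:(240+(u+.5)/4-.5,165+(v+.5)/4-.5)
z=.137
for p in [(159,247),(261,247)]: print(ray("top",A(*p),z+.06))
for p in [(190,221),(232,221)]: print(ray("top",A(*p),z+.052))
for p in [(174,300),(249,300)]: print(ray("top",A(*p),z+.06))
E
```

```text
[0.55926638 0.0666989  0.197     ]
[0.55925596 0.01050854 0.197     ]
[0.57441568 0.05000691 0.189     ]
[0.57441273 0.02666608 0.189     ]
[0.53008369 0.05826885 0.197     ]
[0.53007111 0.01708507 0.197     ]
```

```bash
python3 -m creep '{"xyz":[[0.002,-0.003,-0.001],[0.015,0,0],[0.015,0,0],[0.012,0,0],[0.008,0,0],[0.004,0,0],[0.002,0,0],[0.002,0,0],[0,0,0]],"rot":[[0,0,0],[0,0,0],[0,0,0],[0,0,0],[0,0,0],[0,0,0],[0,0,0],[0,0,0],[0,0,0]],"gripper":[0.01,0.01,0.01,0.01,0.01,0.01,0.01,0.01,0.01]}'
python3 - <<'E'
from h import *
need(.523,.0405,.1512,0)
s=save("scene","s3")
cv2.imwrite("pics/crop3.png",cv2.resize(s[140:250,290:390],None,fx=5,fy=5,interpolation=cv2.INTER_CUBIC)[:,:,::-1])
E
```

```text
t: 6.25
ee_pos: [0.5195, 0.0399, 0.1512]
eef_rot: [3.141, -0.001, -0.0]
contact_force: [0.4, 0.3, -2.2]
finger_gap: 0.0187
grasp_force: 78.5
t 6.25 pos [0.5195 0.0399 0.1512] F [ 0.4  0.3 -2.2] gap 0.0187 grip 78.50170254707336
shift [ 0.0035 -0.0006  0.    ] rot [ 0.01  0.02 -0.02]
```

View pics/crop3.png

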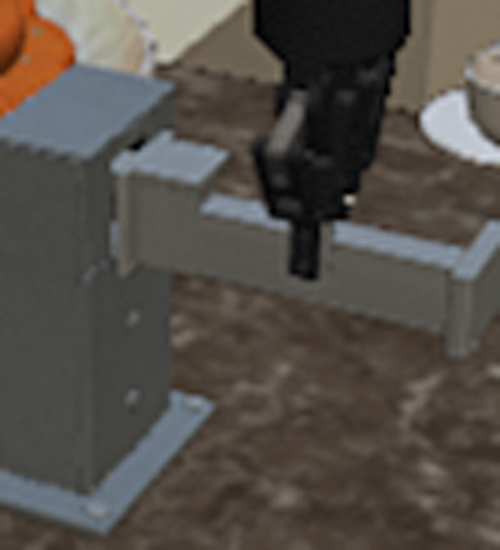

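The picture shows the hook inside the slot, with the heel at column 122 a few mm short of the face. No contact force yet, so I'll creep on until it touches.

```bash
python3 -m creep '{"xyz":[[0.0015,0,0],[0.0015,0,0],[0.001,0,0],[0,0,0],[0,0,0]],"rot":[[0,0,0],[0,0,0],[0,0,0],[0,0,0],[0,0,0]],"gripper":[0.01,0.01,0.01,0.01,0.01]}'
```

```text
t: 6.72
ee_pos: [0.5224, 0.0401, 0.1509]
eef_rot: [3.141, 0.0, -0.004]
contact_force: [-6.1, 0.9, -0.8]
finger_gap: 0.0189
grasp_force: 78.8
```

Contact: -6 N against the face. Next I'll lower it onto the roller.

```bash
python3 -m creep '{"xyz":[[-0.0007,0,0],[0,0,0.004],[0,0,0.004],[0,0,0.004],[0,0,0.004],[0,0,0.004],[0,0,0.002],[0,0,0.002],[0,0,0]],"rot":[[0,0,0],[0,0,0],[0,0,0],[0,0,0],[0,0,0],[0,0,0],[0,0,0],[0,0,0],[0,0,0]],"gripper":[0.01,0.01,0.01,0.01,0.01,0.01,0.01,0.01,0.01]}'
```

```text
t: 7.47
ee_pos: [0.5224, 0.0401, 0.1266]
eef_rot: [3.141, 0.0, -0.002]
contact_force: [-5.1, 0.1, -1.4]
finger_gap: 0.019
grasp_force: 78.7
```

```bash
python3 -m creep '{"xyz":[[0,0,0.001],[0,0,0.001],[0,0,0.001],[0,0,0.001],[0,0,0]],"rot":[[0,0,0],[0,0,0],[0,0,0],[0,0,0],[0,0,0]],"gripper":[0.01,0.01,0.01,0.01,0.01]}'
```

```text
t: 7.88
ee_pos: [0.5224, 0.04, 0.1227]
eef_rot: [3.141, 0.0, -0.002]
contact_force: [-4.2, -0.3, -2.2]
finger_gap: 0.0186
grasp_force: 78.6
```

```bash
python3 -m creep '{"xyz":[[0,0,0.001],[0,0,0.001],[0,0,0.001],[0,0,0]],"rot":[[0,0,0],[0,0,0],[0,0,0],[0,0,0]],"gripper":[0.01,0.01,0.01,0.01]}'
python3 - <<'E'
from h import *
s=save("scene","s4")
cv2.imwrite("pics/crop4.png",cv2.resize(s[140:250,290:390],None,fx=5,fy=5,interpolation=cv2.INTER_CUBIC)[:,:,::-1])
E
```

```text
t: 8.22
ee_pos: [0.5223, 0.04, 0.1196]
eef_rot: [3.141, -0.0, -0.002]
contact_force: [-5.3, -0.3, -2.3]
finger_gap: 0.0182
grasp_force: 78.5
```

View pics/crop4.png

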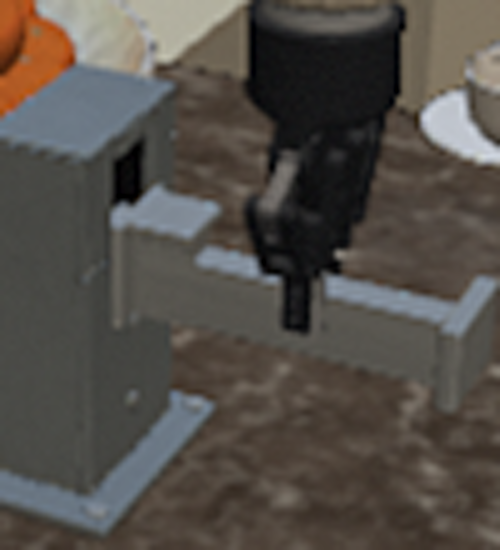

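The hook is in, with the heel (column 120) flat on the face and the bracket level. Next: release, go up, close, and move over the pad.

```bash
python3 -m creep '{"xyz":[[0,0,0],[0,0,0],[0,0,0],[0,0,0],[0,0,0],[0,0,0],[0,0,0],[0,0,0],[0,0,-0.02],[0,0,-0.035],[0,0,-0.035],[0,0,-0.015],[0.02,0,0],[0.03,0,0],[0.022,0,0],[0,0,0],[0,0,0],[0,0,0],[0,0,0],[0,0,0]],"rot":[[0,0,0],[0,0,0],[0,0,0],[0,0,0],[0,0,0],[0,0,0],[0,0,0],[0,0,0],[0,0,0],[0,0,0],[0,0,0],[0,0,0],[0,0,0],[0,0,0],[0,0,0],[0,0,0],[0,0,0],[0,0,0],[0,0,0],[0,0,0]],"gripper":[0.07,0.07,0.07,0.07,0.07,0.07,0.07,0.07,0.07,0.07,0.07,0.07,0,0,0,0,0,0,0,0]}'
python3 - <<'E'
from h import *
need(.595,.0405,.178,0)
s=save("scene","s5")
cv2.imwrite("pics/crop5.png",cv2.resize(s[140:250,290:390],None,fx=5,fy=5,interpolation=cv2.INTER_CUBIC)[:,:,::-1])
E
```

```text
t: 9.93
ee_pos: [0.5942, 0.0401, 0.2255]
eef_rot: [3.141, 0.0, -0.0]
contact_force: [0.0, 0.6, -0.9]
finger_gap: -0.0001
grasp_force: 0.0
t 9.93 pos [0.5942 0.0401 0.2255] F [ 0.   0.6 -0.9] gap -0.0001 grip 0.0
shift [ 0.0008 -0.0004  0.0475] rot [0.01 0.01 0.01]
```

View pics/crop5.png

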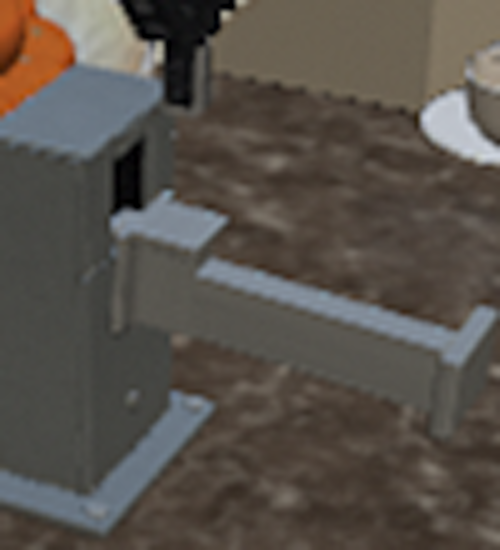

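The bracket hangs on the roller, sagging and not locked yet. The closed fingers are above the pad, so I'll press.

```bash
python3 -m creep '{"xyz":[[0,0,0.02],[0,0,0.02],[0,0,0.008],[0,0,0.003],[0,0,0.003],[0,0,0.003],[0,0,0.002],[0,0,0.002],[0,0,0]],"rot":[[0,0,0],[0,0,0],[0,0,0],[0,0,0],[0,0,0],[0,0,0],[0,0,0],[0,0,0],[0,0,0]],"gripper":[0,0,0,0,0,0,0,0,0]}'
```

```text
t: 10.73
ee_pos: [0.595, 0.0401, 0.1644]
eef_rot: [3.142, -0.0, 0.0]
contact_force: [0.1, 0.1, -0.6]
finger_gap: -0.0004
grasp_force: 0.0
```

```bash
python3 -m creep '{"xyz":[[0,0,0.0015],[0,0,0.0015],[0,0,0.0015],[0,0,0]],"rot":[[0,0,0],[0,0,0],[0,0,0],[0,0,0]],"gripper":[0,0,0,0]}'
```

```text
t: 11.07
ee_pos: [0.5956, 0.0402, 0.1605]
eef_rot: [-3.141, 0.0, -0.002]
contact_force: [0.2, 0.9, 3.5]
finger_gap: -0.0003
grasp_force: 1.9
```

```bash
python3 -m creep '{"xyz":[[0,0,0.0015],[0,0,0.0015],[0,0,0.0015],[0,0,0.001],[0,0,0]],"rot":[[0,0,0],[0,0,0],[0,0,0],[0,0,0],[0,0,0]],"gripper":[0,0,0,0,0]}'
```

```text
t: 11.48
ee_pos: [0.5961, 0.0404, 0.1585]
eef_rot: [3.142, -0.0, 0.006]
contact_force: [-9.0, -0.9, 29.4]
finger_gap: 0.0
grasp_force: 14.7
```

29 N at z 0.1585 matches the home height. I'll back off and check.

```bash
python3 -m creep '{"xyz":[[0,0,-0.004],[0,0,-0.02],[0,0,-0.035],[0,0,-0.035],[-0.03,0,-0.01],[-0.04,0,0],[-0.04,0,0],[-0.03,0,0],[0,0,0],[0,0,0]],"rot":[[0,0,0],[0,0,0],[0,0,0],[0,0,0],[0,0,0],[0,0,0],[0,0,0],[0,0,0],[0,0,0],[0,0,0]],"gripper":[0,0,0,0,0,0,0,0,0,0]}'
python3 - <<'E'
from h import *
s=save("scene","s6")
cv2.imwrite("pics/crop6.png",cv2.resize(s[140:250,290:390],None,fx=5,fy=5,interpolation=cv2.INTER_CUBIC)[:,:,::-1])
for z in(.1,.106,.111): # expected heel top-left corner / bottom and front stop top, in crop pixels
    for sag in (2.5,7):
        R=Ro.from_euler("y",-np.radians(sag))
        print(z,sag,[np.round((np.array(proj("scene",R.apply(p)+[.622,.0405,z]))-[290,140])*5+2) for p in([0,.028,.06],[0,.028,0],[-.19,.03,.048],[-.042,.02,.06])])
E
```

```text
t: 12.32
ee_pos: [0.4541, 0.04, 0.259]
eef_rot: [3.141, 0.0, 0.002]
contact_force: [0.9, 0.6, 0.4]
finger_gap: 0.0
grasp_force: 0.0
0.1 2.5 [array([117., 239.]), array([112., 338.]), array([465., 362.]), array([197., 253.])]
0.1 7 [array([125., 241.]), array([112., 338.]), array([468., 390.]), array([205., 261.])]
0.106 2.5 [array([117., 228.]), array([112., 328.]), array([466., 351.]), array([198., 242.])]
0.106 7 [array([125., 231.]), array([112., 328.]), array([469., 380.]), array([205., 251.])]
0.111 2.5 [array([117., 219.]), array([112., 320.]), array([467., 342.]), array([198., 234.])]
0.111 7 [array([125., 222.]), array([112., 320.]), array([469., 371.]), array([205., 242.])]
```

View pics/crop6.png

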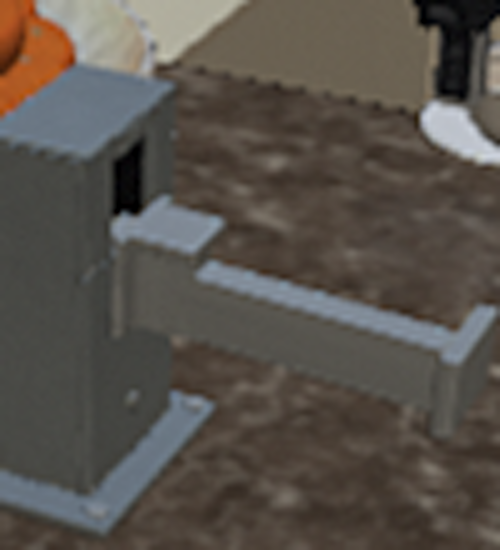

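The heel's bottom corner is at row 337 and the pad corner at (197,256). The home prediction was 338 and (197,253), with a sag of about 2.5°. The press also ended on a hard stop at 29 N, so the bracket is locked and the arm is clear.

```bash
python3 -c "
from h import *
print(env.finish_job())"
```

```text
the job is handed in; nothing more can be done
None
```

I fitted the long bracket through the slot, pressed it home and let go; the picture and the 29 N hard stop both point to it being locked. The short bracket and salt shaker were never approached, and I handed the job in at about 12 s (no verdict was returned).

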